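Wedge the rocking plate warmer

TASK

The plate warmer rocks: its front right foot, the one under the yellow pad, hangs clear of the worktop. Without gripping or lifting anything, push the orange wedge along the worktop, thin end first, under that foot until it just takes up the gap, then press down firmly on the yellow pad with a fingertip to prove that this corner no longer gives; if it still dips, push the wedge in further and press again. The warmer must end where it stood and level, not jacked up, with the wedge left under the foot; leave the petri dish, the roll of tape and the timer alone.

Things in the scene. Friction and masses are not known exactly. Their poses are not given: they have to be found in the camera images.
- warmer: White plate warmer, case 140 (x) x 170 (y) mm, underside 24, top 62 mm up, about 2 kg, loose on four domed feet at x = +-50, y = +-67 mm; a well plate fixed on top rises to 75 mm. Origin: centre of its footprint at worktop height; +x to its rear, +y to its left. Three feet hold it level; the front right one (x -50, y -67) hangs clear. It rocks down at that corner under 2 to 3 N and back when let go.
- pad_top (a point): Centre of the top face of the yellow round pad (30 mm across, 2 mm thick) on the warmer's front right top corner, straight above the short foot, at x = -50, y = -67 mm of the warmer. 64 mm above the worktop when the warmer stands level, lower by the gap when it is rocked down.
- short_foot_dome (a point): Centre of the rubber ball (radius 12 mm) of the short front right foot; the foot's lowest point is 12 mm below it and hangs 4 to 7.5 mm above the worktop, how far is not known beforehand. It lies 18 mm inside the right side and 20 mm inside the front of the case.
- wedge: Orange wedge, 100 (x) x 44 (y) mm, 100 g, loose. Origin: centre of its underside; +x to the thin end (1.5 mm thick, at x = 50). The slope rises to 11.5 mm at x = -40; behind it a push block, 10 long, 44 wide, 26 high, flat back at x = -50. It starts right of the warmer, thin end roughly at the foot, 15 to 65 mm short. Slides at 1 N; the push climbs when it meets the foot, over 6 N may lift or shift the warmer.
- wedge_face: The wedge's sloping upper face, part of the wedge. Origin: middle of the thin end's upper edge; +x runs down the slope, out over the thin end (so the face lies at x = 0 to -90 mm), y across, z square to the face. The short foot just touches the face when its ball centre is at z = 12 mm here.
- petri: Petri dish, 66 mm across, 16 mm high, loose on the worktop; to be left alone. Origin: centre of its underside.
- tape: Roll of green tape, 66 mm across, 19 mm high, lying loose; to be left alone. Origin: centre of its underside.
- timer: White desk timer, 34 x 68 x 64 mm, standing loose at the left of the warmer; to be left alone. Origin: centre of its underside.
- press_pad: The yellow pad itself, fixed to the warmer. Origin: centre of its underside (62 mm up).
Mind the look-alikes: they are no part of the job. Of the things that look like the wedge, take the one that is nearest to the robot's base at the start.

How it is judged:
By the outcome, as a careful person would: the job done as asked, in the order asked, and still so for the second after the job is handed in, with the robot touching nothing.
It also fails if it takes over 48 s, if anything falls off the work surface, if the arm or the gripper's body presses on something with over 40 N, if the wrist force passes 120 N, or if a joint passes its speed limit or range.

ROBOT

A 6-joint arm with a two-finger parallel gripper is mounted at the origin on a cart in front of the work surface, level with it; the furniture and walls round the work are solid. World frame = base frame: x ahead of the robot, y to its left, z up, the work surface at z = 0. Lengths are in mm, angles in degrees, forces in N, time in s.
With the tool pointing down it reaches from about 350 to 850 mm from the base axis. Payload 8.1 kg.
Tool frame: the origin (TCP) lies at the very end of the fingers, on their centre line; the grasp point (between the pads) lies 19 mm behind it (tcp_to_grasp is the distance from the TCP to the grasp point, in mm); z points along the fingers, x is the direction in which the jaws open and shut, and the axes are right-handed (so a half turn about z gives the same grasp; the last joint's range is limited). The gripper opens to 85 mm and grips with 20 to 120 N. Pads are 22 mm wide; open, the fingers measure 114 mm over their backs; the gripper's body (76 mm by 85 mm) begins 54 mm behind the grasp point. The pads swing forward as they close: fully open they stand 13 mm farther back than shut.
Start: joints at [68.961, 7.471, 85.268, -0, 87.261, -4.893], TCP at [166.829, 576.345, 231.292] pointing down, gripper open.
Joint ranges: [-169.43, 169.43], [-51.17, 129.36], [1.28, 143.12], [-76.62, 256.62], [0, 156.53], [-152.29, 152.29]. Speed limits (degrees/s): [136.94, 136.94, 159.86, 180, 180, 180].

INTERFACE

Orientations are given as [roll, pitch, yaw] about the fixed x, y, z axes, in that order (R = Rz(yaw) Ry(pitch) Rx(roll)).
In Python, from bench import * gives the robot as it stands. The module is installed in compiled form; this text tells all that it offers.
- The arm moves only by the tool apply_moves, never from a script. Its argument "targets" is text: rows parted by semicolons, each of 7 numbers parted by spaces: the turn, a rotation vector about the tool's x, y, z in rad, then the shift along the tool's x, y, z in cm, then the finger opening in cm, from 0 to 8.54. A call has exactly 5 rows; each row is the pose to reach, as a shift and turn from the pose commanded when the call began, along the tool's axes at that moment; what a row does not reach only later rows make up. A row lasts 1/10 s, in which the tool goes at most 50 mm and 8.59 degrees, less where a joint would pass 70% of its speed; a pose out of reach is approached as far as the arm can. A call with a gripper value outside its range is refused whole. The fingers move at their own pace and stop on an object; "force" is the grip in N (left out, the last holds). Time passes only in rows, so rows that repeat a pose let the fingers close, or fill a call up. It gives the time, the measured TCP pose, the force and the opening at its end, in the units of the state.
- sense(): the state, without advancing time (a new reading comes with each control period).
- snapshot(name): name is "scene" or "top" or "wrist"; returns the picture (400x640x3 uint8, red, green, blue); there is no depth.
- camera_model(name): a dict with "fx", "fy", "cx", "cy" (pixels), "position" and "attitude" of the camera in the world; the wrist camera has in their place "T_tool_cam" (4x4, takes a point from camera to tool coordinates, whose origin is the TCP and whose axes are the tool frame's). Camera axes: x right, y up, looking along -z (the intrinsics and any distortion apply to the point x, -y, -z); pixel columns grow to the right and rows downward; lengths in mm; the calibration is good to about 2 mm. A picture is of the moment at which its call begins: read the wrist's pose just before it. camera_model takes no time and is no camera call.
- hand_in(): hands the job in, once; it reports no verdict.
Trained networks look in the newest picture that a camera, given by its name, has taken for a name from the list of things; names that differ only in an ending like _2 or _b are one class to them, and where a whole thing is asked for, a point or a joint stands for the part that bears it (a point fixed in the world has none). Each returns a list of dicts, best first, with "confidence" (0 to 1); they miss things now and then, are a little off and sometimes report something else, mostly with a low value. They report only what shows in the picture. A call takes as long as a camera call. They do not tell look-alikes from the thing itself.
- recognise(camera, query): "at" ([row, column] in pixels, amid what is visible of it).
- place_of(camera, query): "at" ([row, column] in pixels: a listed point, or the origin of a listed thing).
The state is a dict: "time": time; "joint_pos": joint angles; "qd": joint speeds; "joint_efforts": joint torques, N m; "tool_pos": TCP position; "tcp_rot": TCP orientation; "ft_force": force on the tool from outside, world axes, zero at the start; "wrist_torque": the same for the moment, N m; "finger_gap": finger opening in mm.
Only numpy, scipy, OpenCV 4.12 (cv2) and the standard library are available. Lean on these libraries where they do the work, as an engineer would, in place of code of your own. Each camera call takes 0.05 s, during which the arm holds its last target. There are 200 camera calls.

## Working session

There is one attempt and no reset: what is moved stays moved. The work goes in short steps, Python scripts to look and compute and a tool call to move; the robot and the scene stay as the last step left them, time stands still between calls to the robot, and variables do not carry over. Pictures are saved under pics/ and viewed, about 8 in all and at most 12, crops included, and the job is handed in when it is done.

Besides the shell and the picture viewer there is one more tool, called as a command line: name --argument value ..., lists and objects as JSON in quotes. apply_moves: Moves the arm, as the interface text tells. Its arguments: {"type":"object","properties":{"targets":{"type":"string"},"force":{"type":"number"}},"required":["targets"]}

```bash
mkdir -p pics
cat > h.py <<'E'
from bench import *
import numpy as np, cv2
from scipy.spatial.transform import Rotation as R
def cam(n):
    m=camera_model(n)
    return m
def save(n,f):
    p=snapshot(n); cv2.imwrite('pics/'+f,p[:,:,::-1]); return p
E
python3 - <<'E'
from h import *
print(sense())
for n in ("scene","top","wrist"): print(n,camera_model(n))
a=save("scene","s1.png"); b=save("top","t1.png")
for n in ("top","scene"):
  for q in ("warmer","pad_top","short_foot_dome","wedge","wedge_face","petri","tape","timer"):
    print(n,q,[(np.round(d["at"],1).tolist(),round(d["confidence"],2)) for d in place_of(n,q)][:4])
E
```

```text
{'time': 0.0, 'joint_pos': array([ 6.89615475e+01,  7.51527661e+00,  8.53304867e+01, -1.27346903e-03,
        8.72622804e+01, -4.89358254e+00]), 'qd': array([ 0.00641148, -0.01847921, -0.07684243, -0.11319564, -0.06178917,
       -0.0051314 ]), 'joint_efforts': array([-1.60912678e-04, -5.69431615e+01, -5.00527024e+01, -4.90338334e-04,
        1.52185414e-02,  2.67222669e-05]), 'tool_pos': array([166.62859442, 575.81114145, 230.23111571]), 'tcp_rot': array([-1.79992051e+02,  1.07758339e-01,  7.38551995e+01]), 'ft_force': array([-0.61445123, -0.43435954,  0.46960562]), 'wrist_torque': array([-0.02958518,  0.01769102,  0.02521018]), 'finger_gap': 85.58452417665004}
scene {'fx': 377.43794472745105, 'fy': 377.43794472745105, 'cx': 318.58739675907213, 'cy': 196.6104351306878, 'position': array([ 300.59066609,  400.1997144 , 1012.14314519]), 'attitude': array([  29.85789406,    0.39742228, -147.08690633])}
top {'fx': 497.2791910075423, 'fy': 497.2791910075423, 'cx': 318.0132899330066, 'cy': 195.60476344146718, 'position': array([ 242.15364338,  -36.35198415, 1776.72756573]), 'attitude': arr
[... 564 characters left out ...]
.5, 286.1], 0.97), ([216.1, 297.2], 0.55)]
top short_foot_dome []
top wedge [([158.8, 419.8], 0.87), ([214.0, 317.4], 0.68)]
top wedge_face [([159.4, 434.4], 0.58), ([217.0, 299.3], 0.37)]
top petri [([191.0, 301.9], 0.58)]
top tape [([182.7, 328.7], 0.57)]
top timer [([214.3, 227.7], 0.65)]
scene warmer [([257.2, 287.4], 0.59)]
scene pad_top [([233.2, 321.8], 0.77)]
scene short_foot_dome []
scene wedge [([214.7, 334.0], 0.97), ([108.0, 351.4], 0.57)]
scene wedge_face [([95.8, 354.7], 0.6), ([227.5, 329.7], 0.4), ([209.1, 300.6], 0.21)]
scene petri [([210.3, 302.7], 0.71)]
scene tape [([185.9, 313.5], 0.83), ([209.9, 300.2], 0.24)]
scene timer [([307.6, 260.6], 0.93), ([188.1, 310.5], 0.74)]
```

```bash
cat >> h.py <<'E'
def ray(n,at,st=None):
    m=camera_model(n)
    d=np.array([(at[1]-m['cx'])/m['fx'],-(at[0]-m['cy'])/m['fy'],-1.])
    if 'position' in m: return m['position'],R.from_euler('xyz',m['attitude'],degrees=True).apply(d)
    st=st or sense(); T=m['T_tool_cam']; W=R.from_euler('xyz',st['tcp_rot'],degrees=True)
    return W.apply(T[:3,3])+st['tool_pos'],W.apply(T[:3,:3]@d)
def at_z(n,at,z,st=None):
    p,d=ray(n,at,st); return p+d*(z-p[2])/d[2]
E
python3 - <<'E'
from h import *
for n,l in (("top",[("warmer",(209.4,264.4),0),("pad",(219.5,286.1),64),("wedgeA",(158.8,419.8),0),("wedgeB",(214,317.4),0),("faceB",(217,299.3),1.5),("faceA",(159.4,434.4),1.5),("petri",(191,301.9),0),("tape",(182.7,328.7),0),("timer",(214.3,227.7),0)]),("scene",[("warmer",(257.2,287.4),0),("pad",(233.2,321.8),64),("wedgeB",(214.7,334),0),("faceB",(227.5,329.7),1.5),("wedgeA",(108,351.4),0),("petri",(210.3,302.7),0),("tape",(185.9,313.5),0),("timer",(307.6,260.6),0)])):
  for q,a,z in l: print(n,q,at_z(n,a,z).round(0))
a=cv2.imread('pics/t1.png')[110:310,200:460]; b=cv2.imread('pics/s1.png')[60:360,180:480]
cv2.imwrite('pics/t1c.png',cv2.resize(a,None,fx=3,fy=3,interpolation=2))
cv2.imwrite('pics/s1c.png',cv2.resize(b,None,fx=2,fy=2,interpolation=2))
E
```

```text
top warmer [585. 133.   0.]
top pad [530.  54.  64.]
top wedgeA [ 726. -454.    0.]
top wedgeB [551. -57.   0.]
top faceB [546.   9.   2.]
top faceA [ 719. -507.    2.]
top petri [641.  -8.   0.]
top tape [ 664. -109.    0.]
top timer [578. 267.   0.]
scene warmer [589. 130.   0.]
scene pad [532.  39.  64.]
scene wedgeB [549. -56.   0.]
scene faceB [537. -13.   2.]
scene wedgeA [ 722. -453.    0.]
scene petri [637. -18.   0.]
scene tape [ 657. -108.    0.]
scene timer [567. 284.   0.]
```

View pics/t1c.png

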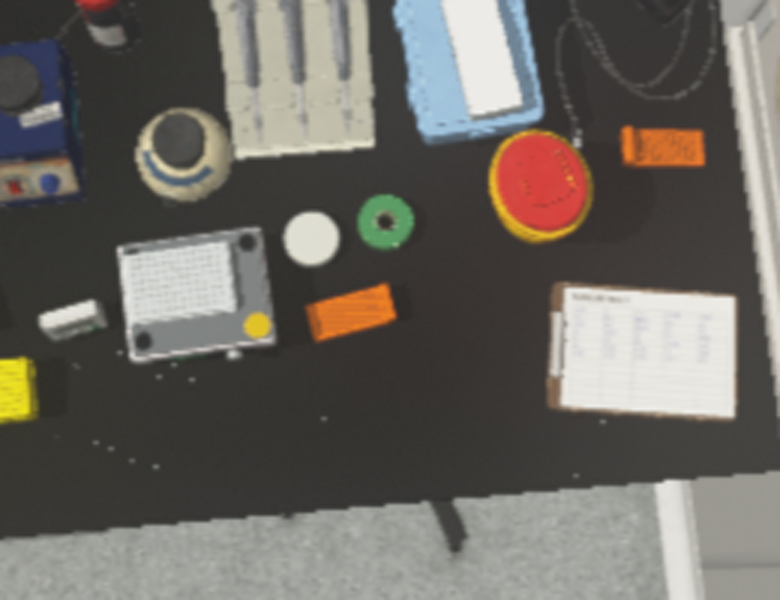

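View pics/s1c.png

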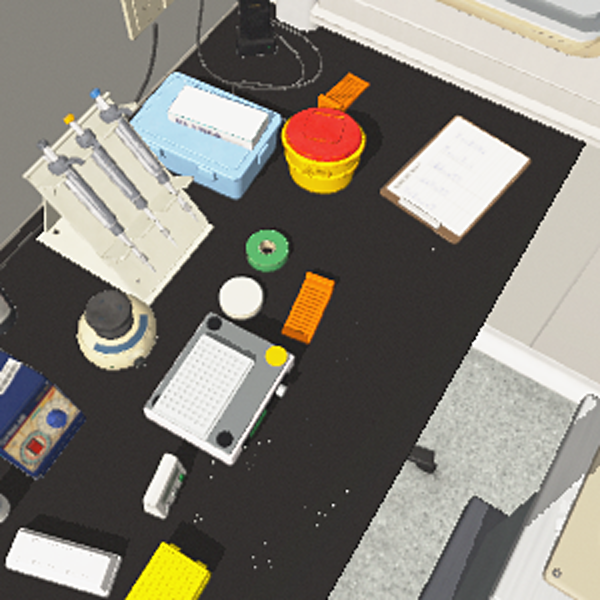

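The top view shows the warmer around crop (195,295), with its yellow pad at (258,325). The near wedge is at (352,312), thin end toward the foot. The look-alike wedge is far off, at (665,147). The scene view shows the same layout. Next I move to look from close by.

apply_moves --targets "0 0 1.098 -44.8 52.3 0 2; 0 0 1.098 -44.8 52.3 0 2; 0 0 1.098 -44.8 52.3 0 2; 0 0 1.098 -44.8 52.3 0 2; 0 0 1.098 -44.8 52.3 0 2" --force 20

```text
time: 1.4
tool_pos: [304.6, 365.7, 231.4]
tcp_rot: [-180.0, -0.0, 30.6]
ft_force: [1.1, 0.0, 0.8]
finger_gap: 20.4
```

```bash
cat >> h.py <<'E'
def go(pos,yaw,st=None):
    "shift/turn in tool axes from measured pose to TCP pos, tool down, yaw"
    st=st or sense(); W=R.from_euler('xyz',st['tcp_rot'],degrees=True)
    t=(W.inv()*R.from_euler('xyz',[180,0,yaw],degrees=True)).as_rotvec()
    s=W.inv().apply(np.array(pos)-st['tool_pos'])/10
    print('t',round(st['time'],2),'pos',st['tool_pos'].round(1),'rot',st['tcp_rot'].round(1),'F',st['ft_force'].round(2),'gap',round(st['finger_gap'],1),'| move',t.round(4),s.round(2))
E
python3 -c "
from h import *
go([545,0,230],11)"
```

```text
t 1.4 pos [304.6 365.7 231.4] rot [-180.    -0.    30.6] F [1.09 0.04 0.83] gap 20.4 | move [-1.000e-04 -6.000e-04  3.414e-01] [ 2.11 43.71  0.14]
```

apply_moves --targets "0 0 0.3414 2.11 43.7 0 2; 0 0 0.3414 2.11 43.7 0 2; 0 0 0.3414 2.11 43.7 0 2; 0 0 0.3414 2.11 43.7 0 2; 0 0 0.3414 2.11 43.7 0 2"

```text
time: 1.9
tool_pos: [443.4, 157.3, 231.7]
tcp_rot: [-180.0, -0.1, 11.3]
ft_force: [1.6, 1.3, 0.3]
finger_gap: 20.2
```

```bash
python3 -c "
from h import *
go([545,0,230],11)"
```

```text
t 1.9 pos [443.4 157.3 231.7] rot [-1.80e+02 -1.00e-01  1.13e+01] F [1.56 1.28 0.25] gap 20.2 | move [-0.0001 -0.0012  0.0055] [ 6.88 17.42  0.18]
```

apply_moves --targets "0 0 0 6.9 17.4 0 2; 0 0 0 6.9 17.4 0 2; 0 0 0 6.9 17.4 0 2; 0 0 0 6.9 17.4 0 2; 0 0 0 6.9 17.4 0 2"

```text
time: 2.4
tool_pos: [545.9, -2.1, 231.0]
tcp_rot: [179.9, -0.0, 11.1]
ft_force: [-1.6, -0.2, -0.4]
finger_gap: 20.1
```

```bash
cat >> h.py <<'E'
def look(f):
    st=sense(); save('wrist',f)
    for q,z in (("warmer",0),("pad_top",64),("short_foot_dome",17.5),("wedge",0),("wedge_face",1.5),("petri",0)):
        print(q,[(at_z('wrist',d["at"],z,st)[:2].round(1).tolist(),np.round(d["at"]).tolist(),round(d["confidence"],2)) for d in place_of('wrist',q)][:3])
    im=cv2.imread('pics/'+f); hsv=cv2.cvtColor(im,cv2.COLOR_BGR2HSV)
    for nm,lo,hi in (('orange',(5,150,80),(18,255,255)),('yellow',(21,150,90),(33,255,255))):
        m=cv2.inRange(hsv,lo,hi); n,_,s,c=cv2.connectedComponentsWithStats(m)
        for i in range(1,n):
            if s[i,4]>150:
                print(nm,s[i].tolist(),c[i][::-1].round(1), at_z('wrist',c[i][::-1],64 if nm=='yellow' else 8,st)[:2].round(1))
E
python3 -c "
from h import *
go([545,0,230],11)
look('w1.png')"
```

```text
t 2.4 pos [545.9  -2.1 231. ] rot [179.9  -0.   11.1] F [-1.64 -0.19 -0.44] gap 20.1 | move [ 0.0014 -0.      0.001 ] [-0.05 -0.22  0.1 ]
warmer [([581.1, 123.1], [62.0, 376.0], 0.86)]
pad_top [([537.2, 59.1], [116.0, 324.0], 0.93)]
short_foot_dome []
wedge [([549.7, -58.8], [217.0, 314.0], 0.73)]
wedge_face [([544.9, -4.9], [173.0, 319.0], 0.74)]
petri [([646.5, -13.2], [196.0, 403.0], 0.96), ([579.7, 122.7], [62.0, 375.0], 0.34), ([541.3, -8.0], [175.0, 316.0], 0.33)]
orange [296, 171, 42, 92, 3585] [215.5 316. ] [550.7 -54. ]
yellow [306, 104, 31, 32, 787] [119.4 321. ] [535.   55.8]
```

View pics/w1.png

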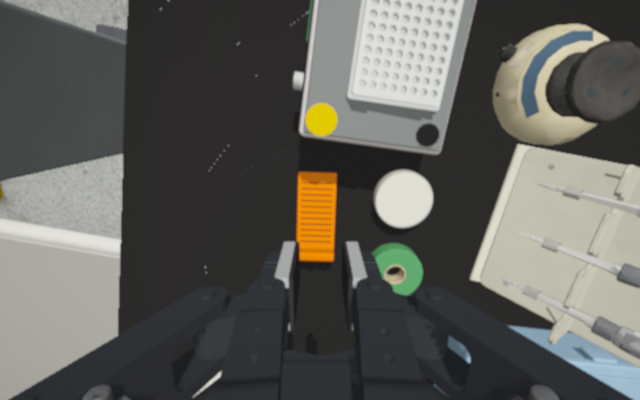

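The wrist view shows the pad at (119,321) as row, column. The wedge's thin end is at row 172, columns 297–337, and its block back at row 262. The case's right edge runs from (135,300) to (153,440). I'll work out the headings from these.

Run:
```python
from h import *
im=cv2.imread('pics/w1.png'); st=sense()
hsv=cv2.cvtColor(im,cv2.COLOR_BGR2HSV); m=cv2.inRange(hsv,(5,150,60),(18,255,255))
g=lambda r,c,z: at_z('wrist',(r,c),z,st)[:2]
# side edges of the slope, per row
L=[];Rr=[]
for r in range(176,245,4):
    c=np.where(m[r])[0]; z=1.5+(r-172)*10/75
    L.append(g(r,c.min()-.5,z)); Rr.append(g(r,c.max()+.5,z))
for P in (L,Rr):
    P=np.array(P); k=np.polyfit(P[:,1],P[:,0],1); print('edge yaw',90-np.degrees(np.arctan(k[0])), 'x at y=-50',np.polyval(k,-50),'at 55',np.polyval(k,55))
c=np.where(m[:,316])[0]; print('rows',c.min(),c.max(),'thin',g(c.min()-.5,316,1.5),'back top',g(c.max()+.5,316,26))
big=cv2.resize(im[95:275,270:450],None,fx=3.3,fy=3.3,interpolation=2); cv2.imwrite('pics/w1c.png',big)
a,b=g(135,300.5,62),g(153,439,62); print('right edge',a,b,np.degrees(np.arctan2(*(b-a)[::-1])))
```

```text
edge yaw 100.2664859206687 x at y=-50 525.3376056010318 at 55 506.31931100394087
edge yaw 99.34363916780403 x at y=-50 572.8522985872933 at 55 555.5757614025966
rows 171 261 thin [538.89410288   2.70815826] back top [559.06825338 -97.67625947]
right edge [516.77774247  43.62179513] [648.43799124  53.0825365 ] 4.110051941987566
```

View pics/w1c.png

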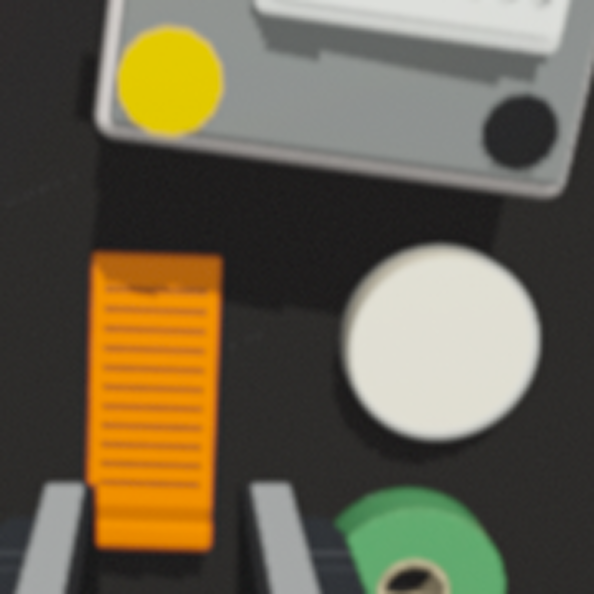

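```bash
cat >> h.py <<'E'
def edges(f,save_=True):
    st=sense(); im=save('wrist',f)[:,:,::-1]
    hsv=cv2.cvtColor(np.ascontiguousarray(im),cv2.COLOR_BGR2HSV); m=cv2.inRange(hsv,(5,150,60),(18,255,255))
    n,lab,s,_=cv2.connectedComponentsWithStats(m); m=(lab==1+np.argmax(s[1:,4])).astype('u1')
    y=cv2.inRange(hsv,(21,150,90),(33,255,255)); n,lab,sy,c=cv2.connectedComponentsWithStats(y)
    i=1+np.argmax(sy[1:,4]); print('pos',st['tool_pos'].round(1),st['tcp_rot'].round(2),'pad px',c[i].round(1),at_z('wrist',c[i][::-1],63.7,st).round(1))
    rr=np.where(m.any(1))[0]; a,b=rr.min(),rr.max(); C=[]
    g=lambda r,c,z: at_z('wrist',(r,c),z,st)[:2]
    for r in range(a+4,a+int(.75*(b-a)),3):
        c=np.where(m[r])[0]; z=1.5+(r-a)*10/(.83*(b-a)); C.append([g(r,c.min()-.5,z),g(r,c.max()+.5,z)])
    C=np.array(C); M=C.mean(1); k=np.polyfit(M[:,1],M[:,0],1)
    mc=np.where(m)[1].mean()
    print('rows',a,b,'heading',90-np.degrees(np.arctan(k[0])),'width',np.linalg.norm(C[:,0]-C[:,1],axis=1).mean(),'thin',g(a-.5,mc,1.5).round(1),'backtop',g(b+.5,mc,26).round(1),'x@-50,0,55',np.polyval(k,[-50,0,55]).round(1))
E
python3 - <<'E'
from h import *
print(sense()['qd'].round(2)); edges('w2.png')
go([558,-125,100],10)
E
```

```text
[ 0.01  0.03 -0.07 -0.13  0.1  -0.07]
pos [544.    3.2 231.5] [-1.800e+02 -2.000e-02  1.142e+01] pad px [322.3 126.5] [535.2  55.3  63.7]
rows 176 267 heading 99.32054386392812 width 46.99552381289677 thin [540.6  -2.9] backtop [ 561.2 -105.1] x@-50,0,55 [550.  541.8 532.7]
t 2.8 pos [544.    3.2 231.5] rot [180.   -0.   11.4] F [-0.29  0.13 -0.03] gap 19.9 | move [ 0.     -0.0004  0.0247] [-1.17 12.84 13.15]
```

apply_moves --targets "0 0 0.037 -1.0 13.1 0 1.4; 0 0 0.037 -1.0 13.1 4 1.4; 0 0 0.037 -1.0 13.1 9 1.4; 0 0 0.037 -1.0 13.1 14 1.4; 0 0 0.037 -1.0 13.1 17 1.4"

```text
time: 3.3
tool_pos: [560.7, -128.8, 65.4]
tcp_rot: [179.9, -0.1, 9.2]
ft_force: [0.9, 0.4, -0.3]
finger_gap: 13.4
```

```bash
python3 -c "
from h import *
go([560.5,-126,6],9.3)"
```

```text
t 3.3 pos [ 560.7 -128.8   65.4] rot [ 1.799e+02 -1.000e-01  9.200e+00] F [ 0.86  0.43 -0.26] gap 13.4 | move [ 0.0012 -0.0021 -0.0024] [ 0.01 -0.29  5.94]
```

apply_moves --targets "0 0 0 0 0 3 1.4; 0 0 0 0 0 4.8 1.4; 0 0 0 0 0 5.4 1.4; 0 0 0 0 0 5.4 1.4; 0 0 0 0 0 5.4 1.4"

```text
time: 3.8
tool_pos: [561.4, -127.9, 13.7]
tcp_rot: [179.9, -0.1, 9.2]
ft_force: [0.8, 0.2, 0.8]
finger_gap: 13.5
```

Run:
```python
from h import *
edges('w3.png'); go([558.6,-112,7],9.3)
```

```text
Traceback (most recent call last):
  File "h.py", line 38, in edges
    i=1+np.argmax(sy[1:,4]); print('pos',st['tool_pos'].round(1),st['tcp_rot'].round(2),'pad px',c[i].round(1),at_z('wrist',c[i][::-1],63.7,st).round(1))
        ~~~~~~~~~^^^^^^^^^^
ValueError: attempt to get argmax of an empty sequence
```

View pics/w3.png

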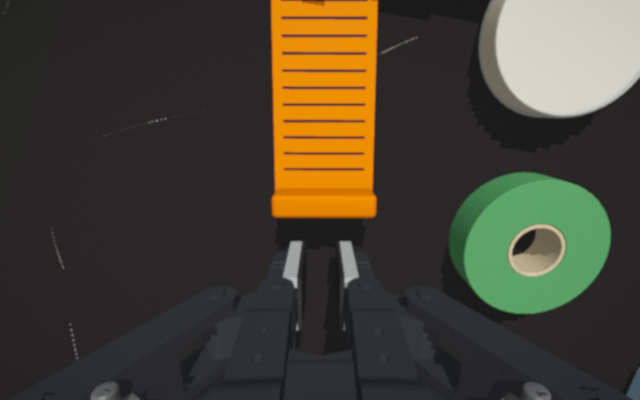

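The picture shows the fingers centred at column 320, behind a block spanning columns 272–377, with headings aligned. I'll shift 1.5 mm right and start pushing.

apply_moves --targets "0 0 0 0.15 -0.6 0 1.4; 0 0 0 0.15 -1.6 0 1.4; 0 0 0 0.15 -2.8 0 1.4; 0 0 0 0.15 -4.0 0 1.4; 0 0 0 0.15 -5.0 0 1.4"

```text
time: 4.35
tool_pos: [553.5, -77.0, 12.3]
tcp_rot: [180.0, -0.0, 9.2]
ft_force: [0.1, -1.4, 1.0]
finger_gap: 14.1
```

Run:
```python
from h import *
go([558.6,-112,7],9.3)
save('top','t2.png');save('wrist','w4.png')
go([558.6,-112,7],9.3)
a=cv2.imread('pics/t2.png')[170:250,230:370]; 
b=cv2.imread('pics/w4.png')[0:400,100:560]
a=cv2.resize(a,(460,263),interpolation=2); cv2.imwrite('pics/c4.png',np.vstack([a,cv2.resize(b,None,fx=.8,fy=.8)]) if 0 else a)
for q in ("wedge","pad_top"): print(q,[at_z('top',d['at'],0 if q=='wedge' else 64).round(0) for d in place_of('top',q)])
```

```text
t 4.35 pos [553.5 -77.   12.3] rot [180.   -0.    9.2] F [ 0.11 -1.4   1.05] gap 14.1 | move [ 0.0001 -0.0002 -0.0011] [-0.06  3.54  0.53]
t 4.45 pos [553.1 -76.4  11.8] rot [-180.     0.     9.3] F [-0.13 -0.53 -0.67] gap 13.9 | move [-0.0008  0.0007 -0.0001] [-0.03  3.6   0.48]
wedge [array([ 711., -446.,    0.]), array([545., -28.,   0.])]
pad_top [array([531.,  53.,  64.])]
```

apply_moves --targets "0 0 0 0 -1.0 0.2 1.4; 0 0 0 0 -2.0 0.2 1.4; 0 0 0 0 -3.0 0.2 1.4; 0 0 0 0 -3.8 0.2 1.4; 0 0 0 0 -4.2 0.2 1.4"

```text
time: 5.05
tool_pos: [546.6, -35.7, 9.9]
tcp_rot: [-180.0, 0.0, 9.2]
ft_force: [-0.5, -0.3, 0.2]
finger_gap: 14.0
```

```bash
cat >> h.py <<'E'
def force(n=4):
    F=[];
    for i in range(n):
        st=sense(); F.append(st['ft_force']); snapshot('top')
    W=R.from_euler('xyz',st['tcp_rot'],degrees=True)
    print('t',round(st['time'],2),'pos',st['tool_pos'].round(1),'rot',st['tcp_rot'].round(2),'Fmean',np.mean(F,0).round(2),'tool',W.inv().apply(np.mean(F,0)).round(2))
E
python3 - <<'E'
from h import *
force(3)
st=sense(); save('wrist','w5.png')
E
```

```text
t 5.15 pos [546.7 -36.    9.9] rot [-1.7998e+02  2.0000e-02  9.2600e+00] Fmean [ 0.03 -0.22 -0.09] tool [-0.01  0.22  0.09]
```

View pics/w5.png

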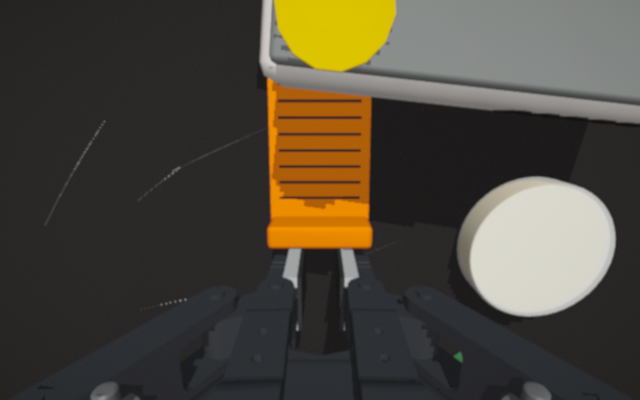

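The wedge is square under the case edge, with the block at rows 218–248. The foot is still about 4 mm or more of travel away. Now small steps.

apply_moves --targets "0 0 0 0 -0.1 0 1.4; 0 0 0 0 -0.2 0 1.4; 0 0 0 0 -0.3 0 1.4; 0 0 0 0 -0.4 0 1.4; 0 0 0 0 -0.5 0 1.4"

```text
time: 5.75
tool_pos: [546.2, -32.0, 10.1]
tcp_rot: [180.0, -0.0, 9.2]
ft_force: [0.2, -1.7, -0.8]
finger_gap: 13.6
```

apply_moves --targets "0 0 0 0 -0.1 0 1.4; 0 0 0 0 -0.2 0 1.4; 0 0 0 0 -0.3 0 1.4; 0 0 0 0 -0.4 0 1.4; 0 0 0 0 -0.5 0 1.4"

```text
time: 6.25
tool_pos: [545.3, -26.9, 10.1]
tcp_rot: [180.0, -0.0, 9.2]
ft_force: [-0.4, -0.1, 0.4]
finger_gap: 14.0
```

```bash
python3 -c "
from h import *
force(3)"
```

```text
t 6.35 pos [545.3 -26.8  10.1] rot [-179.99    0.      9.21] Fmean [-0.04 -0.31  0.15] tool [-0.09  0.3  -0.15]
```

apply_moves --targets "0 0 0 0 -0.06 0 1.4; 0 0 0 0 -0.12 0 1.4; 0 0 0 0 -0.18 0 1.4; 0 0 0 0 -0.24 0 1.4; 0 0 0 0 -0.3 0 1.4"

```text
time: 6.9
tool_pos: [544.8, -24.0, 10.1]
tcp_rot: [-180.0, 0.0, 9.2]
ft_force: [-0.1, -0.2, 0.7]
finger_gap: 13.8
```

apply_moves --targets "0 0 0 0 -0.06 0 1.4; 0 0 0 0 -0.12 0 1.4; 0 0 0 0 -0.18 0 1.4; 0 0 0 0 -0.24 0 1.4; 0 0 0 0 -0.3 0 1.4"

```text
time: 7.4
tool_pos: [544.4, -21.0, 10.1]
tcp_rot: [180.0, -0.0, 9.2]
ft_force: [-0.2, -0.5, -0.2]
finger_gap: 13.7
```

```bash
python3 -c "
from h import *
force(3)"
```

```text
t 7.5 pos [544.3 -20.9  10.1] rot [-180.      0.      9.21] Fmean [-0.08  0.14 -0.07] tool [-0.06 -0.15  0.07]
```

apply_moves --targets "0 0 0 0 -0.06 0 1.4; 0 0 0 0 -0.12 0 1.4; 0 0 0 0 -0.18 0 1.4; 0 0 0 0 -0.24 0 1.4; 0 0 0 0 -0.3 0 1.4"

```text
time: 8.05
tool_pos: [543.9, -18.1, 10.1]
tcp_rot: [180.0, -0.0, 9.2]
ft_force: [0.6, -0.9, 0.1]
finger_gap: 13.9
```

```bash
python3 -c "
from h import *
force(3)"
```

```text
t 8.15 pos [543.9 -18.   10.1] rot [-1.80e+02 -1.00e-02  9.21e+00] Fmean [ 0.1  -0.92  0.31] tool [-0.05  0.92 -0.31]
```

apply_moves --targets "0 0 0 0 -0.06 0 1.4; 0 0 0 0 -0.12 0 1.4; 0 0 0 0 -0.18 0 1.4; 0 0 0 0 -0.24 0 1.4; 0 0 0 0 -0.3 0 1.4"

```text
time: 8.7
tool_pos: [543.4, -15.1, 10.1]
tcp_rot: [180.0, -0.0, 9.2]
ft_force: [0.4, -0.8, 0.1]
finger_gap: 14.0
```

```bash
python3 -c "
from h import *
force(3)"
```

```text
t 8.8 pos [543.4 -15.   10.1] rot [-180.    -0.     9.2] Fmean [-0.19 -0.66  0.24] tool [-0.3   0.62 -0.24]
```

apply_moves --targets "0 0 0 0 -0.05 0 1.4; 0 0 0 0 -0.1 0 1.4; 0 0 0 0 -0.15 0 1.4; 0 0 0 0 -0.2 0 1.4; 0 0 0 0 -0.25 0 1.4"

```text
time: 9.35
tool_pos: [543.1, -12.8, 10.1]
tcp_rot: [180.0, 0.0, 9.2]
ft_force: [-0.3, -3.4, -0.5]
finger_gap: 14.4
```

```bash
python3 -c "
from h import *
force(3)"
```

```text
t 9.45 pos [543.  -12.8  10.1] rot [179.99   0.     9.2 ] Fmean [ 0.05 -3.02 -0.39] tool [-0.43  2.98  0.39]
```

apply_moves --targets "0 0 0 0 -0.05 0 1.4; 0 0 0 0 -0.1 0 1.4; 0 0 0 0 -0.15 0 1.4; 0 0 0 0 -0.2 0 1.4; 0 0 0 0 -0.25 0 1.4"

```text
time: 10.0
tool_pos: [542.7, -10.5, 10.1]
tcp_rot: [180.0, -0.0, 9.2]
ft_force: [0.4, -5.0, -1.4]
finger_gap: 14.2
```

```bash
python3 -c "
from h import *
force(3)
st=sense(); snapshot('wrist')
for q,z in (('pad_top',64),('wedge',0),('short_foot_dome',17)): print(q,[(at_z('wrist',d['at'],z,st).round(1),d['confidence']) for d in place_of('wrist',q)][:1])"
```

```text
t 10.1 pos [542.7 -10.4  10.1] rot [179.98  -0.     9.2 ] Fmean [ 0.49 -4.92 -0.37] tool [-0.31  4.93  0.37]
pad_top [(array([535.5,  55. ,  64. ]), 0.94)]
wedge []
short_foot_dome []
```

The push force rose from about 1 N to 3 N and then 5 N over 5 mm, so the wedge has met the foot. I'll back off, close the fingers and go above the pad.

apply_moves --targets "0 0 0 0 0.8 0 1.4; 0 0 0 0 2.5 0 1.4; 0 0 0 0 3 -3 0; 0 0 0 0 3 -8 0; 0 0 0 0 3 -10.5 0"

```text
time: 10.85
tool_pos: [549.2, -41.2, 119.1]
tcp_rot: [179.9, -0.2, 9.2]
ft_force: [0.8, -0.2, 1.0]
finger_gap: 0.0
```

```bash
python3 -c "
from h import *
go([535.3,55.2,84],9.2)
save('wrist','w6.png')"
```

```text
t 10.85 pos [549.2 -41.2 119.1] rot [179.9  -0.2   9.2] F [ 0.81 -0.18  0.98] gap 0.0 | move [ 0.001  -0.0039 -0.0008] [ 0.15 -9.75  3.5 ]
```

View pics/w6.png

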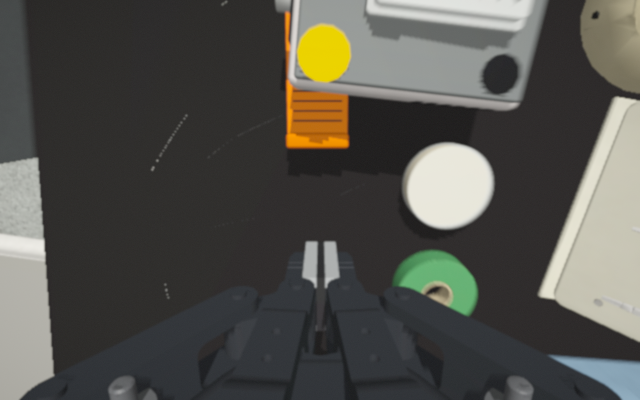

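The wedge stands under the foot, with the block at row 142 and the pad at (54,323). Next I move over the pad.

apply_moves --targets "0 0 0 0.15 -4.9 0 0; 0 0 0 0.15 -9.5 0 0; 0 0 0 0.15 -9.7 1 0; 0 0 0 0.15 -9.7 3 0; 0 0 0 0.15 -9.7 3.5 0"

```text
time: 11.4
tool_pos: [531.8, 55.6, 77.5]
tcp_rot: [-180.0, 0.2, 9.2]
ft_force: [-0.6, -0.5, -0.4]
finger_gap: -0.1
```

```bash
python3 -c "
from h import *
force(3)
go([535.3,55.2,66],9.2)"
```

```text
t 11.5 pos [532.3  55.3  78.6] rot [-179.98    0.18    9.17] Fmean [-0.65 -0.65 -0.46] tool [-0.74  0.54  0.46]
t 11.55 pos [533.1  55.3  79.6] rot [-1.8e+02  1.0e-01  9.2e+00] F [ 0.58 -0.86 -0.02] gap 0.2 | move [-0.0002  0.0014 -0.0008] [0.22 0.04 1.36]
```

apply_moves --targets "0 0 0 0.15 0 0.5 0; 0 0 0 0.15 0 1.0 0; 0 0 0 0.15 0 1.2 0; 0 0 0 0.15 0 1.3 0; 0 0 0 0.15 0 1.3 0"

```text
time: 12.05
tool_pos: [534.8, 56.4, 67.0]
tcp_rot: [-180.0, 0.0, 9.2]
ft_force: [0.5, 0.2, 0.3]
finger_gap: -0.0
```

apply_moves --targets "0 0 0 0 0 0.04 0; 0 0 0 0 0 0.08 0; 0 0 0 0 0 0.12 0; 0 0 0 0 0 0.16 0; 0 0 0 0 0 0.2 0"

```text
time: 12.55
tool_pos: [534.9, 56.5, 65.1]
tcp_rot: [-180.0, -0.0, 9.2]
ft_force: [-0.6, -0.9, -0.3]
finger_gap: 0.3
```

```bash
python3 -c "
from h import *
force(3)"
```

```text
t 12.65 pos [534.8  56.4  65. ] rot [-180.     0.     9.2] Fmean [-0.33 -0.24 -0.18] tool [-0.36  0.18  0.18]
```

apply_moves --targets "0 0 0 0 0 0.03 0; 0 0 0 0 0 0.06 0; 0 0 0 0 0 0.09 0; 0 0 0 0 0 0.12 0; 0 0 0 0 0 0.12 0"

```text
time: 13.2
tool_pos: [534.8, 56.4, 63.8]
tcp_rot: [-180.0, 0.0, 9.2]
ft_force: [0.2, -0.3, 0.3]
finger_gap: -0.2
```

apply_moves --targets "0 0 0 0 0 0.03 0; 0 0 0 0 0 0.06 0; 0 0 0 0 0 0.06 0; 0 0 0 0 0 0.06 0; 0 0 0 0 0 0.06 0"

```text
time: 13.7
tool_pos: [534.9, 56.4, 63.7]
tcp_rot: [180.0, -0.0, 9.2]
ft_force: [-2.7, 0.0, 5.6]
finger_gap: -0.2
```

```bash
python3 -c "
from h import *
force(3)"
```

```text
t 13.8 pos [534.9  56.4  63.7] rot [179.99  -0.     9.21] Fmean [-3.12 -0.37  5.42] tool [-3.14 -0.14 -5.42]
```

apply_moves --targets "0 0 0 0 0 0.03 0; 0 0 0 0 0 0.06 0; 0 0 0 0 0 0.06 0; 0 0 0 0 0 0.06 0; 0 0 0 0 0 0.06 0"

```text
time: 14.35
tool_pos: [535.0, 56.4, 63.6]
tcp_rot: [180.0, -0.0, 9.2]
ft_force: [-4.5, -0.5, 10.4]
finger_gap: 0.0
```

```bash
python3 -c "
from h import *
force(3)"
```

```text
t 14.45 pos [534.9  56.4  63.6] rot [179.99  -0.     9.2 ] Fmean [-4.87 -0.05 10.08] tool [ -4.82  -0.72 -10.08]
```

apply_moves --targets "0 0 0 0 0 0.03 0; 0 0 0 0 0 0.05 0; 0 0 0 0 0 0.05 0; 0 0 0 0 0 0.05 0; 0 0 0 0 0 0.05 0"

```text
time: 15.0
tool_pos: [535.0, 56.3, 63.5]
tcp_rot: [180.0, -0.0, 9.2]
ft_force: [-7.1, -0.8, 13.7]
finger_gap: -0.1
```

```bash
python3 -c "
from h import *
force(3)"
```

```text
t 15.1 pos [535.   56.3  63.5] rot [179.99  -0.     9.2 ] Fmean [-7.47 -0.55 13.64] tool [ -7.46  -0.65 -13.64]
```

13.6 N on the pad lowers it by only about 0.2 mm, in line with the load, and there is no rocking. I'll lift off, retreat and check.

apply_moves --targets "0 0 0 0 0 -0.1 0; 0 0 0 0 0 -0.3 0; 0 0 0 0 0 -1.5 0; 0 0 0 0 0 -5 0; 0 0 0 0 0 -8 0"

```text
time: 15.65
tool_pos: [534.6, 56.4, 143.5]
tcp_rot: [-180.0, 0.0, 9.2]
ft_force: [0.9, 1.1, 0.2]
finger_gap: -0.4
```

apply_moves --targets "0 0 0 0 3 -3 0; 0 0 0 0 5 -7.5 0; 0 0 0 0 5.6 -7.5 0; 0 0 0 0 5.6 -7.5 0; 0 0 0 0 5.6 -7.5 0"

```text
time: 16.15
tool_pos: [543.2, 1.4, 216.4]
tcp_rot: [-180.0, 0.1, 9.2]
ft_force: [-0.1, 0.2, -0.6]
finger_gap: -0.1
```

Run:
```python
from h import *
force(4)
edges('w7.png'); look('w8.png')
```

```text
t 16.3 pos [542.8   1.8 215.6] rot [-1.7995e+02  1.6000e-01  9.2400e+00] Fmean [ 0.32  0.06 -0.59] tool [ 0.33 -0.01  0.59]
pos [543.    1.8 215.7] [-1.7996e+02  1.4000e-01  9.2500e+00] pad px [322.3 126. ] [535.4  55.4  63.7]
rows 96 180 heading 117.17538085167124 width 13.234457984384283 thin [524.1  81.8] backtop [537.8  -1.6] x@-50,0,55 [565.4 539.7 511.5]
warmer [([581.0, 123.5], [62.0, 377.0], 0.78)]
pad_top [([534.6, 56.9], [124.0, 322.0], 0.83)]
short_foot_dome []
wedge []
wedge_face []
petri [([642.7, -14.2], [201.0, 405.0], 0.97)]
orange [296, 96, 45, 85, 1711] [157.9 315.1] [534.1  18.8]
yellow [306, 109, 33, 34, 865] [125.9 322.1] [535.4  55.4]
```

View pics/w8.png

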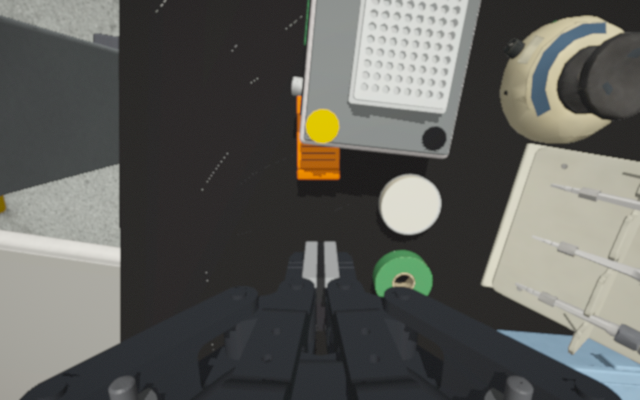

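The warmer and pad are where they were: pad (535.4, 55.4) now against (535.2, 55.3) before. The wedge is in place, the dish and tape are untouched, and the arm is clear.

```bash
python3 -c "
from h import *
print(hand_in())"
```

```text
the job is handed in; nothing more can be done
None
```

The orange wedge is under the front right foot, the corner no longer gives when pressed, and the job is handed in at about 17 s of the 48 s allowed.

- **Wedge:** I pushed the wedge nearest the base, thin end first, with the fingers behind its block. The push force rose from about 1 N to 3 N and then 5 N over the last 5 mm. I stopped there, below the 6 N that could lift or shift the warmer.
- **Press test:** With closed fingertips I pressed the yellow pad up to 13.6 N. It gave only about 0.2 to 0.3 mm, in proportion to the load, where an unsupported corner would have dropped 4 mm or more under 2 to 3 N. The wedge needed no second push.
- **Level:** The fingertip met the pad at about 63.7 mm, against 64 mm nominal, so the warmer is level and not jacked up.
- **Position:** The pad was at (535.4, 55.4) at the end and (535.2, 55.3) at the start.
- **Other objects:** The petri dish and tape looked untouched in the last wrist picture, and the arm was clear of everything. The timer was not in that picture, but the arm never went near it.

**Not confirmed:**
- The networks no longer found the wedge once it was mostly under the case, so I judged its final place from the picture and the finger positions.
- My edge-fit script's wedge heading in that last view (117°) is not valid, for the same reason.
- During the press there was also about 7 N of sideways force on the pad. It caused no measurable shift.

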